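Clamp the transformer in the treadle vise

ROBOT

A 6-joint arm with a two-finger parallel gripper is mounted at the origin on a cart in front of the work surface, level with it; the furniture and walls round the work are solid. World frame = base frame: x ahead of the robot, y to its left, z up, the work surface at z = 0. Lengths are in m, angles in rad, forces in N, time in s.
With the tool pointing down it reaches from about 0.35 to 0.8 m from the base axis. Payload 7.3 kg.
Tool frame: the origin (TCP) lies on the front face of the gripper's body, between the roots of the fingers; the fingertips stand 73 mm ahead of it and the grasp point (between the pads) lies 54 mm ahead of it (r.pinch_z is the distance from the TCP to the grasp point, in m); z points along the fingers, y is the line along which they close (so a half turn about z gives the same grasp; the last joint's range is limited). The gripper opens to 85 mm and grips with 20 to 120 N. Pads are 22 mm wide; open, the fingers measure 114 mm over their backs; the gripper's body (76 mm by 85 mm) begins 54 mm behind the grasp point. The pads swing forward as they close: fully open they stand 13 mm farther back than shut.
Start: joints at [-1.484, 0.342, 1.524, -0, 1.275, -0.146], TCP at [0.121, -0.511, 0.304] pointing down, gripper open.
Joint ranges: [-2.53, 2.53], [-0.77, 2.02], [0.04, 2.7], [-1, 4.14], [0.28, 2.66], [-3.11, 3.11]. Speed limits (rad/s): [2.57, 2.57, 3.14, 3.14, 3.14, 3.14].

INTERFACE

Orientations are given as a unit quaternion [w, x, y, z].
In Python, from plant import r, get_image gives the robot as it stands.
- The arm moves only by the tool apply_moves, never from a script. Its argument "targets" is a list of rows, each a list of 7 numbers: the finger opening in cm, from 0 to 8.54, then the shift along the tool's x, y, z in cm, then the turn, a rotation vector about the tool's x, y, z in rad. A call has 1 to 12 rows; each row is the pose to reach, as a shift and turn from the pose commanded when the call began, along the tool's axes at that moment; what a row does not reach only later rows make up. A row lasts 1/10 s, in which the tool goes at most 50 mm and 8.59 degrees, less where a joint would pass 70% of its speed; a pose out of reach is approached as far as the arm can. A call with a gripper value outside its range is refused whole. The fingers move at their own pace and stop on an object; "force" is the grip in N (left out, the last holds). Time passes only in rows, so rows that repeat a pose let the fingers close. It gives the time, the measured TCP pose, the force, the opening and the grip force at its end, in the units of the state.
- r.read_state(): the state, without advancing time (a new reading comes with each control period).
- get_image(name): name is "scene" or "top"; returns a dict with "frame" (420x560x3 uint8, red, green, blue), "fx", "fy", "cx", "cy" (pixels), "R" (3x3) and "t" (3): a world point X has camera coordinates R X + t. Camera axes: x right, y down, z forward; pixel columns grow to the right and rows downward; lengths in m; the calibration is good to about 2 mm. A picture is of the moment at which its call begins. There is no depth.
- r.finish_job(): hands the job in; it is judged then, once.
The state is a dict: "t": time; "joints": joint angles; "qvel": joint speeds; "joint_torque": joint torques, N m; "ee_pos": TCP position; "eef_rot": TCP orientation; "ft_force": force on the tool from outside, world axes, zero at the start; "moment": the same for the moment, N m; "grip_width": finger opening in m; "grasp_force": force on a finger pad.
Only numpy, scipy, OpenCV 4.12 (cv2) and the standard library are available. Lean on these libraries where they do the work, as an engineer would, in place of code of your own. Each camera call takes 0.05 s, during which the arm holds its last target. There are 200 camera calls.

TASK

Clamp the black and yellow transformer in the blue treadle vise for rework: press the treadle fully down to its stop so that the catch holds the jaws open, then stand the transformer gently on the bed, square between the jaws and in the middle of their width, and let go of it. Then push the catch's red tab toward the jaws so that the jaws spring shut on it; leave the other things on the bench undisturbed.

Things in the scene. Friction and masses are not known exactly. Their poses are not given: they have to be found in the camera images.
- vise: Blue bench vise, fixed, grey base 245 x 125 mm. Origin: on the bench under the treadle pivot; x from the treadle end (-135 mm, nearest the robot) to the back (+106 mm), y left seen from the treadle, z up. Back jaw: face at x = 85 mm, 56 wide, top at z = 56. Bed between: 58 wide, top at z = 30; guide rods at y = +-40, top z = 29. Slotted cheeks of the jaw drive: |x| < 24, |y| < 20, top z = 92.
- jaw: Steel sliding jaw of the vise, 56 mm wide, top 57 mm above the bench, axes as the vise. Origin: at bench height in the plane of its clamping face (which looks to vise +x). It stands 27 mm from the back jaw with the treadle up, 50 mm with the treadle held by the catch; the treadle's spring closes it with about 15 N.
- bed (a point): Point on the top of the vise's bed, midway between the two jaw faces when the catch holds them open, middle of their width; axes as the vise.
- pad (a point): Centre of the top of the treadle's ribbed black pad (70 mm long, 58 wide). It turns with the treadle about the pivot at vise x = 0, z = 34 mm: 78 mm above the bench at the start, 24 mm at the stop, vise x = -87 to -97 mm. Pressing takes 5 N at the top, 11 N at the stop.
- treadle (a joint): Treadle angle, rad: 0 up at rest (spring), 0.57 down at its stop; pressed to the stop and let go, it is held by the catch at about 0.52. Jaw opening grows by 4.5 mm per 0.1 rad. With the transformer clamped it rests at 0.15 to 0.32.
- tab (a point): Centre of the front face (the one that looks to vise -x) of the catch's red thumb tab, 26 mm wide, 30 mm high, 77 mm above the bench, at the left of the treadle (vise y = +46 mm). Pushing it to vise +x by 20 to 35 mm (about 3 N) frees the treadle, which springs up.
- catch (a joint): Catch angle, rad: 0 when hooked (spring), grows as the tab is pushed to vise +x, at most 0.7; the treadle is freed at about 0.3 to 0.45. While the treadle is part way up, the catch leans on its side pin at 0.1 to 0.4.
- transformer: Loose small transformer, black core with yellow winding, solid block 36 x 40 x 34 mm (x, y, z), 0.14 kg. Origin: centre of its underside, z up. It may be clamped over either width.
- bottle: Bystander: white alcohol bottle, 64 mm across, 132 mm high, standing; origin at the centre of its underside.
- flux_jar: Bystander: jar with a red lid, 44 mm across, 34 mm high; origin at the centre of its underside.
- dish: Bystander: round grey screw dish, 72 mm across, 18 mm high; origin at the centre of its underside.
- driver: Bystander: screwdriver with a yellow handle, 174 mm long, lying; origin at the centre of its underside.
Things that resemble listed ones, but are neither listed nor needed, are in the scene too. There is more than one size of the transformer; the job needs the smallest.

How it is judged:
By the outcome, as a careful person would: the job done as asked, in the order asked, and still so for the second after the job is handed in, with the robot touching nothing.
It also fails if it takes over 64 s, if anything falls off the work surface, if the arm or the gripper's body presses on something with over 40 N, if the wrist force passes 120 N, or if a joint passes its speed limit or range.

## Working session

There is one attempt and no reset: what is moved stays moved. The work goes in short steps, Python scripts to look and compute and a tool call to move; the robot and the scene stay as the last step left them, time stands still between calls to the robot, and variables do not carry over. Pictures are saved under pics/ and viewed, at most 10 in all, crops included, and the job is handed in when it is done.

Besides the shell and the picture viewer there is one more tool, called as name(argument=value, ...), one argument or row to a line, values as JSON. apply_moves: Moves the arm, as the interface text tells. Its arguments: {"type":"object","properties":{"targets":{"type":"array"},"force":{"type":"number"}},"required":["targets"]}

```bash
mkdir -p pics; ls
python3 - <<'E'
from plant import r,get_image
import cv2,pickle
for n in("scene","top"):
    d=get_image(n); cv2.imwrite(f"pics/{n}0.png",d["frame"][:,:,::-1]); pickle.dump(d,open(f"{n}0.pkl","wb"))
    print(n,d["fx"],d["fy"],d["cx"],d["cy"],d["R"],d["t"])
s=r.read_state();print(s,r.pinch_z)
E
```

```text
pics
scene 539.09155689074 539.09155689074 276.9915264477418 212.09388192088153 [[-0.72768113 -0.68590831 -0.00315611]
 [-0.38131119  0.40834982 -0.82936855]
 [ 0.57015958 -0.60231238 -0.55869298]] [0.35376186 0.27308682 1.06819294]
top 509.316738272467 509.316738272467 282.490029033283 192.74208627816358 [[ 0.0269113  -0.99950364  0.01637878]
 [-0.99617858 -0.02817648 -0.08266994]
 [ 0.08309041 -0.01409143 -0.99644238]] [-0.03998904  0.54143644  1.22670634]
{'t': 0.1, 'joints': array([-1.48398726e+00,  3.42624305e-01,  1.52490884e+00, -1.86177936e-05,
        1.27539999e+00, -1.45985643e-01]), 'qvel': array([-0.0006044 , -0.00031107, -0.00357785,  0.00049729,  0.0010756 ,
       -0.00119755]), 'joint_torque': array([ 2.12961088e-03, -4.34445477e+01, -2.46490127e+01, -1.33368044e-04,
        4.63511344e-03,  2.15940418e-05]), 'ee_pos': array([ 0.12111867, -0.51057484,  0.30331473]), 'eef_rot': array([-6.70210138e-04,  9.93232934e-01,  1.16137375e-01,  1.09283784e-05]), 'ft_force': array([0.94379922, 0.39585369, 0.34230501]), 'moment': array([ 0.04731536, -0.00034935,  0.01771686]), 'grasp_force': 0.0, 'grip_width': 0.08510539777555083} 0.0539
```

View pics/scene0.png

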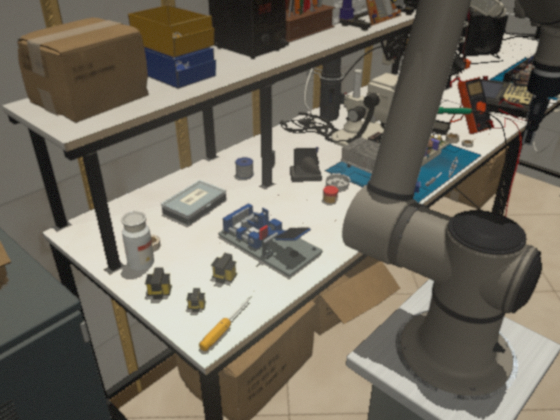

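View pics/top0.png

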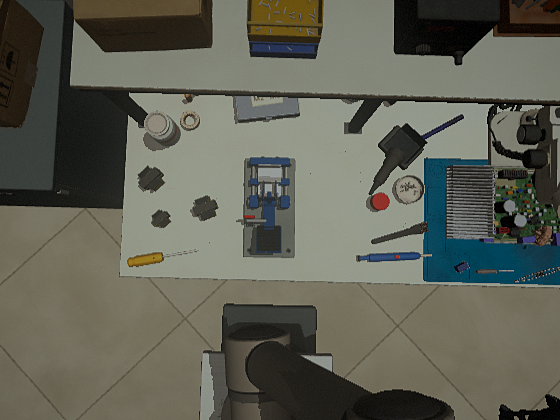

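The scene shows the robot, the vise (scene ~(268,238), top ~(269,207)) and three transformers at top (151,179), (204,208) and (160,218), the last one the smallest. I'll enlarge the views next.

Run:
```python
import cv2
a=cv2.imread("pics/top0.png")[145:270,120:310]; cv2.imwrite("pics/t1.png",cv2.resize(a,None,fx=4,fy=4,interpolation=cv2.INTER_CUBIC))
a=cv2.imread("pics/scene0.png")[195:320,140:330]; a=cv2.convertScaleAbs(a,alpha=1.5);cv2.imwrite("pics/s1.png",cv2.resize(a,None,fx=4,fy=4,interpolation=cv2.INTER_CUBIC))
```

```text
(no output)
```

View pics/t1.png

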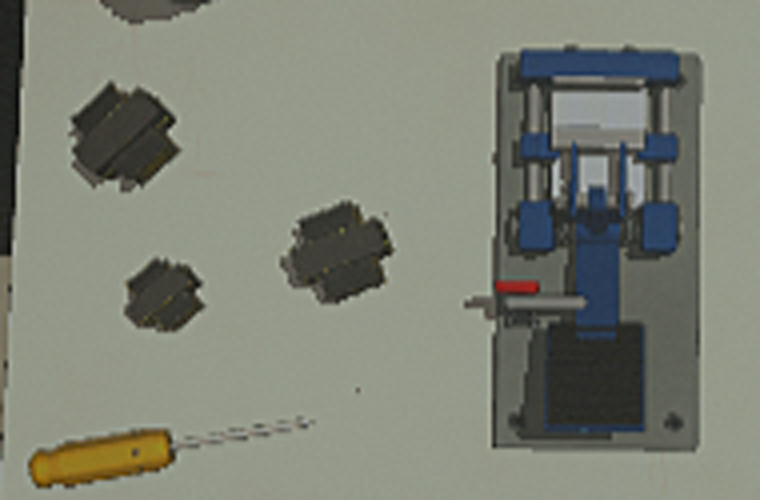

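View pics/s1.png

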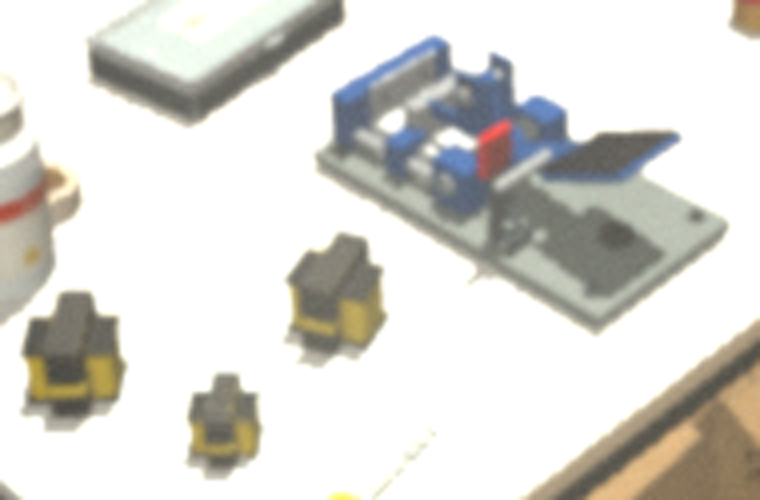

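Top crop: base corners about (498,55), (702,57), (493,448) and (697,450), pad centre (595,377), tab (517,287), small transformer (164,295). In the scene crop, base corners are at (318,155), (597,327) and (727,228). I'll fit the poses and enlarge the transformer.

```bash
cat > h.py <<'E'
import numpy as np,pickle
from scipy.optimize import least_squares
from scipy.spatial.transform import Rotation as Rot
def load(n): return pickle.load(open(n+".pkl","rb"))
def proj(d,X):
    c=np.atleast_2d(X)@np.array(d["R"]).T+d["t"]; return np.c_[d["fx"]*c[:,0]/c[:,2]+d["cx"],d["fy"]*c[:,1]/c[:,2]+d["cy"]]
def ray(d,uv,z):
    uv=np.atleast_2d(uv).astype(float);R=np.array(d["R"]);C=-R.T@d["t"]
    v=np.c_[(uv[:,0]-d["cx"])/d["fx"],(uv[:,1]-d["cy"])/d["fy"],np.ones(len(uv))]@R
    return C+v*((z-C[2])/v[:,2])[:,None]
def crop(uv,o,k): return (np.atleast_2d(uv)+.5)/k-.5+np.array(o)
E
python3 - <<'E'
from h import *
import cv2
T,S=load("top0"),load("scene0")
print("cam",-np.array(T["R"]).T@T["t"],-np.array(S["R"]).T@S["t"])
tb=crop([(498,55),(702,57),(493,448),(697,450)],(120,145),4)
sb=crop([(318,155),(597,327),(727,228)],(140,195),4)
vt=np.array([(106,62.5),(106,-62.5),(-137,62.5),(-137,-62.5)])/1e3
vs=vt[[0,2,3]]
def w(p,v,z): 
    c,s=np.cos(p[2]),np.sin(p[2]); return np.c_[v@np.array([[c,s],[-s,c]])+p[:2],np.full(len(v),z)]
def f(p): return np.r_[proj(T,w(p,vt,p[3]))-tb,proj(S,w(p,vs,p[3]))-sb].ravel()
r=least_squares(f,[.5,0,0,.01]);print(r.x,r.fun.round(1))
p=r.x
print("pad top",ray(T,crop([(595,377)],(120,145),4),.078),w(p,np.array([[-.087,0]]),.078))
print("tab top",ray(T,crop([(517,287)],(120,145),4),.092),w(p,np.array([[0,.046]]),.092))
print("jaw face back",ray(T,crop([(600,80)],(120,145),4),.056),w(p,np.array([[.085,0]]),.056))
print("trafo",ray(T,crop([(164,295)],(120,145),4),.034))
print("trafo in scene base",proj(S,ray(T,crop([(164,295)],(120,145),4),.034)*[1,1,0]))
a=T["frame"][205:232,145:177,::-1];a=cv2.resize(cv2.convertScaleAbs(a,alpha=1.6),None,fx=12,fy=12,interpolation=cv2.INTER_CUBIC)
b=S["frame"][284:314,182:212,::-1];b=cv2.resize(cv2.convertScaleAbs(b,alpha=1.3),None,fx=12,fy=12,interpolation=cv2.INTER_CUBIC)
o=np.zeros((360,780,3),np.uint8);o[:324,:384]=a;o[:360,400:760]=b;cv2.imwrite("pics/tr.png",o)
E
```

```text
cam [ 0.43851602 -0.00742737  1.26775768] [-0.24748355  0.77451908  0.82439803]
[0.52198598 0.00721891 0.01101104 0.00826911] [ 0.7 -0.2 -0.2  0.2 -0.2 -0.3 -0.3 -0.  -1.3  0.6 -0.  -0.2  1.5 -0.3]
pad top [[0.42917299 0.00566953 0.078     ]] [[0.43499125 0.00626097 0.078     ]]
tab top [[0.47971777 0.05194837 0.092     ]] [[0.52147948 0.05321612 0.092     ]]
jaw face back [[0.60631112 0.00809482 0.056     ]] [[0.60698083 0.00815483 0.056     ]]
trafo [[0.47108255 0.26725222 0.034     ]]
trafo in scene base [[197.97357163 304.97802765]]
```

View pics/tr.png

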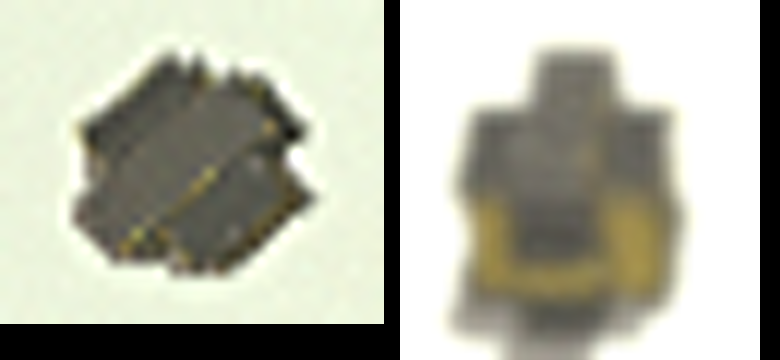

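Vise fitted at (0.522, 0.007), yaw 0.011, residuals about 1 px. The transformer's core strip runs at about −49.5° in world (40 mm side), centre near (0.47, 0.26). Next: refine it with a silhouette fit, check the shelf, and work out the first moves.

```bash
cat >> h.py <<'E'
V=(0.522,0.0072,0.011)
def vw(x,y,z): c,s=np.cos(V[2]),np.sin(V[2]); return np.array([V[0]+c*x-s*y,V[1]+s*x+c*y,z])
def goto(*targets):
    """targets: (pos,yaw of tool x, tool down); prints shift cm and turn rad from measured pose"""
    from plant import r
    s=r.read_state();q=np.array(s["eef_rot"]);R=Rot.from_quat(q[[1,2,3,0]])
    print("t",s["t"],"pos",s["ee_pos"].round(4),"yaw",round(np.arctan2(*R.as_matrix()[[1,0],0]),4),"F",s["ft_force"].round(1),"grip",s["grip_width"],s["grasp_force"])
    for p,yaw in targets:
        d=R.inv().apply(np.array(p)-s["ee_pos"])*100
        G=Rot.from_euler("z",yaw)*Rot.from_euler("x",np.pi)
        print(d.round(2),(R.inv()*G).as_rotvec().round(3))
E
python3 - <<'E'
from h import *
import cv2
T,S=load("top0"),load("scene0")
# block silhouette fit in both views (mask hull support)
def hull(d,x0,x1,y0,y1,thr):
    im=d["frame"][y0:y1,x0:x1].astype(int); m=((im.max(2)<thr)|((im.max(2)-im.min(2))>60)).astype(np.uint8)
    n,l,st,_=cv2.connectedComponentsWithStats(m);k=1+st[1:,4].argmax();p=np.argwhere(l==k)[:,::-1]+[x0,y0];print(st[k]);return p
hs=[(T,hull(T,145,177,205,232,115))]
ang=np.arange(0,2*np.pi,np.pi/12)
D=np.c_[np.cos(ang),np.sin(ang)]
meas=(hs[0][1]@D.T).max(0)
def blk(p):
    a=[];c,s=np.cos(p[2]),np.sin(p[2])
    # cross shape: strip 40 long, width p[3]; winding lobes 36 wide, length p[4]
    for hx,hy in((.020,p[3]),(p[4],.018)):
        for i in(-1,1):
            for j in(-1,1):
                for z in(0.0,.034): a.append([p[0]+c*i*hx-s*j*hy,p[1]+s*i*hx+c*j*hy,z])
    return np.array(a)
for a0 in(-.86,.71):
    r=least_squares(lambda p:(proj(T,blk(p))@D.T).max(0)-meas,[.465,.265,a0,.008,.014],bounds=([.4,.2,-2,.005,.006],[.5,.3,2,.018,.02]))
    print(r.x.round(4),r.cost,r.fun.round(1))
# shelf corner
A=[];b=[]
for d,uv in((T,(70,88)),(S,(45,143))):
    R=np.array(d["R"]);P=np.c_[R,d["t"]]
    A+= [(uv[0]-d["cx"])*P[2]-d["fx"]*P[0],(uv[1]-d["cy"])*P[2]-d["fy"]*P[1]]
A=np.array(A);print("shelf",np.linalg.lstsq(A[:,:3],-A[:,3],rcond=None))
goto(((.40,-.30,.25),.011),(vw(-.100,-.005,.22),.011),(vw(-.1,-.005,.165),.011))
E
```

```text
[  6   5  20  18 272]
[ 0.4705  0.2707 -0.8104  0.0074  0.0095] 0.6169663003146924 [ 0.3 -0.1 -0.1 -0.1  0.1  0.  -0.   0.2 -0.1 -0.4 -0.5 -0.2  0.1  0.5
  0.3  0.   0.  -0.2 -0.4 -0.3 -0.1  0.  -0.1  0.1]
[0.4705 0.2707 0.734  0.005  0.0111] 3.077942073914736 [ 0.8 -0.4  0.   0.6  0.5 -0.   0.2  0.3 -0.3 -1.  -1.1 -0.3  0.6  0.2
  0.4  0.8  0.4 -0.2 -0.2 -0.1 -0.4 -0.6 -0.7  0. ]
shelf (array([0.70849678, 0.38998106, 0.35010115]), array([213.69869126]), np.int32(3), array([814.37051321, 635.00327421, 385.14276844]))
t 0.1 pos [ 0.1211 -0.5106  0.3033] yaw 0.2328 F [0.9 0.4 0.3] grip 0.08510539777555083 0.0
[ 31.99 -14.05   5.36] [-0.001 -0.     0.222]
[ 41.09 -42.83   8.4 ] [-0.001 -0.     0.222]
[ 41.08 -42.83  13.9 ] [-0.001 -0.     0.222]
```

apply_moves(
  targets=[
    [0, 32, -14, 5.4, 0, 0, 0.222],
    [0, 32, -14, 5.4, 0, 0, 0.222],
    [0, 32, -14, 5.4, 0, 0, 0.222],
    [0, 32, -14, 5.4, 0, 0, 0.222],
    [0, 32, -14, 5.4, 0, 0, 0.222],
    [0, 32, -14, 5.4, 0, 0, 0.222],
    [0, 32, -14, 5.4, 0, 0, 0.222],
    [0, 41.1, -42.8, 8.4, 0, 0, 0.222],
    [0, 41.1, -42.8, 8.4, 0, 0, 0.222],
    [0, 41.1, -42.8, 8.4, 0, 0, 0.222],
    [0, 41.1, -42.8, 8.4, 0, 0, 0.222],
    [0, 41.1, -42.8, 8.4, 0, 0, 0.222],
  ],
)

```text
t: 1.3
ee_pos: [0.4169, -0.055, 0.2254]
eef_rot: [-0.0, 1.0, 0.005, -0.0]
ft_force: [0.9, -0.1, 0.4]
grip_width: 0.0
grasp_force: 0.0
```

apply_moves(
  targets=[
    [0, 0, 0, 0, 0, 0, 0],
  ],
)

```text
t: 1.4
ee_pos: [0.4163, -0.0516, 0.2249]
eef_rot: [-0.001, 1.0, 0.009, -0.001]
ft_force: [0.7, -0.3, 0.2]
grip_width: 0.0003
grasp_force: 0.0
```

```bash
python3 -c "
from h import *
goto((vw(-.1,-.005,.22),.011),(vw(-.1,-.005,.165),.011))"
```

```text
t 1.4 pos [ 0.4163 -0.0516  0.2249] yaw 0.0177 F [ 0.7 -0.3  0.2] grip 0.0002638612732788759 0.0
[ 0.67 -5.26  0.5 ] [-0.002  0.002  0.007]
[ 0.68 -5.25  6.  ] [-0.002  0.002  0.007]
```

apply_moves(
  targets=[
    [0, 0.7, -5.2, 0.5, 0, 0, 0.007],
    [0, 0.7, -5.2, 0.5, 0, 0, 0.007],
    [0, 0.7, -5.2, 3, 0, 0, 0.007],
    [0, 0.7, -5.2, 5.5, 0, 0, 0.007],
    [0, 0.7, -5.2, 6.5, 0, 0, 0.007],
    [0, 0.7, -5.2, 7.5, 0, 0, 0.007],
    [0, 0.7, -5.2, 8.3, 0, 0, 0.007],
    [0, 0.7, -5.2, 9.1, 0, 0, 0.007],
    [0, 0.7, -5.2, 9.9, 0, 0, 0.007],
    [0, 0.7, -5.2, 10.7, 0, 0, 0.007],
    [0, 0.7, -5.2, 11.5, 0, 0, 0.007],
    [0, 0.7, -5.2, 11.5, 0, 0, 0.007],
  ],
)

```text
t: 2.6
ee_pos: [0.423, -0.0053, 0.1106]
eef_rot: [0.0, 1.0, 0.002, -0.001]
ft_force: [-3.8, -1.1, 7.3]
grip_width: -0.0002
grasp_force: 3.4
```

apply_moves(
  targets=[
    [0, 0, 0, 0.4, 0, 0, 0],
    [0, 0, 0, 0.8, 0, 0, 0],
    [0, 0, 0, 1.1, 0, 0, 0],
    [0, 0, 0, 1.3, 0, 0, 0],
    [0, 0, 0, 1.3, 0, 0, 0],
  ],
)

```text
t: 3.1
ee_pos: [0.4234, -0.0053, 0.0982]
eef_rot: [0.0, 1.0, 0.002, -0.0]
ft_force: [-4.5, 0.0, 9.9]
grip_width: -0.0001
grasp_force: 4.6
```

apply_moves(
  targets=[
    [0, 0, 0, 0.2, 0, 0, 0],
    [0, 0, 0, 0.2, 0, 0, 0],
  ],
)

```text
t: 3.3
ee_pos: [0.4235, -0.0053, 0.0964]
eef_rot: [0.0, 1.0, 0.002, -0.0]
ft_force: [-4.3, -0.2, 10.2]
grip_width: -0.0004
grasp_force: 5.0
```

apply_moves(
  targets=[
    [0, 0, 0, 0.2, 0, 0, 0],
    [0, 0, 0, 0.2, 0, 0, 0],
  ],
)

```text
t: 3.5
ee_pos: [0.4237, -0.0053, 0.0944]
eef_rot: [0.0, 1.0, 0.002, 0.0]
ft_force: [-3.5, 0.2, 10.2]
grip_width: 0.0002
grasp_force: 5.2
```

apply_moves(
  targets=[
    [0, 0, 0, 0.15, 0, 0, 0],
    [0, 0, 0, 0.15, 0, 0, 0],
  ],
)

```text
t: 3.7
ee_pos: [0.4238, -0.0053, 0.0933]
eef_rot: [0.0, 1.0, 0.002, 0.0]
ft_force: [-4.2, 1.6, 15.4]
grip_width: 0.0003
grasp_force: 7.4
```

apply_moves(
  targets=[
    [0, 0, 0, 0.1, 0, 0, 0],
    [0, 0, 0, 0.1, 0, 0, 0],
  ],
)

```text
t: 3.9
ee_pos: [0.4239, -0.0053, 0.093]
eef_rot: [0.0, 1.0, 0.002, 0.001]
ft_force: [-6.8, 0.1, 24.0]
grip_width: -0.0003
grasp_force: 12.3
```

apply_moves(
  targets=[
    [0, 0, 0, -0.3, 0, 0, 0],
    [0, 0, 0, -0.6, 0, 0, 0],
    [0, 0, 0, -1, 0, 0, 0],
    [0, 0, 0, -3, 0, 0, 0],
    [0, 0, 0, -8, 0, 0, 0],
    [0, 0, 0, -10, 0, 0, 0],
    [0, 0, 0, -10, 0, 0, 0],
  ],
)

```text
t: 4.6
ee_pos: [0.4255, -0.0054, 0.1942]
eef_rot: [0.001, 1.0, 0.002, 0.004]
ft_force: [-0.1, -0.3, 0.8]
grip_width: -0.0001
grasp_force: 0.0
```

Run:
```python
from h import *
from plant import get_image
import cv2
d=get_image("scene");pickle.dump(d,open("scene1.pkl","wb"))
cv2.imwrite("pics/s2.png",cv2.resize(cv2.convertScaleAbs(d["frame"][195:290,200:330,::-1],alpha=1.4),None,fx=5,fy=5,interpolation=cv2.INTER_CUBIC))
goto(((.4705,.2707,.22),.741),((.4705,.2707,.077),.741))
```

```text
t 4.65 pos [ 0.4245 -0.0052  0.1925] yaw 0.0035 F [ 0.2  0.2 -0.7] grip 6.440515752629449e-05 0.0
[  4.71 -27.57  -2.76] [ 0.002 -0.004 -0.737]
[  4.65 -27.59  11.54] [ 0.002 -0.004 -0.737]
```

View pics/s2.png

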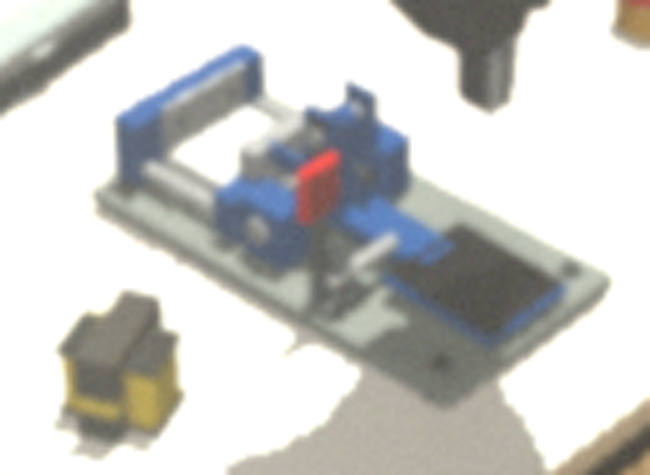

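The treadle is down and held (pad flat at (485,280), jaws wide open, tab at (318,187)). Moving to the transformer.

apply_moves(
  targets=[
    [6.5, 4.7, -27.6, -2.8, 0, 0, -0.737],
    [6.5, 4.7, -27.6, -2.8, 0, 0, -0.737],
    [6.5, 4.7, -27.6, -2.8, 0, 0, -0.737],
    [6.5, 4.7, -27.6, -2.8, 0, 0, -0.737],
    [6.5, 4.7, -27.6, -2.8, 0, 0, -0.737],
    [6.5, 4.7, -27.6, -2.8, 0, 0, -0.737],
    [6.5, 4.7, -27.6, -2.8, 0, 0, -0.737],
    [6.5, 4.7, -27.6, -2.8, 0, 0, -0.737],
    [6.5, 4.7, -27.6, -2.8, 0, 0, -0.737],
    [6.5, 4.7, -27.6, -2.8, 0, 0, -0.737],
  ],
)

```text
t: 5.65
ee_pos: [0.4695, 0.27, 0.2187]
eef_rot: [0.0, 0.933, 0.361, -0.001]
ft_force: [-0.2, -0.2, 0.5]
grip_width: 0.0652
grasp_force: 0.0
```

Run:
```python
from h import *
goto(((.4705,.2707,.077),.741))
```

```text
t 5.65 pos [0.4695 0.27   0.2187] yaw 0.7389 F [-0.2 -0.2  0.5] grip 0.065188100138177 0.0
[ 0.14  0.02 14.17] [-0.     0.001 -0.002]
```

apply_moves(
  targets=[
    [6.5, 0.1, 0, 4, 0, 0, 0],
    [6.5, 0.1, 0, 8, 0, 0, 0],
    [6.5, 0.1, 0, 11, 0, 0, 0],
    [6.5, 0.1, 0, 13, 0, 0, 0],
    [6.5, 0.1, 0, 14.2, 0, 0, 0],
    [6.5, 0.1, 0, 14.2, 0, 0, 0],
    [3, 0.1, 0, 14.2, 0, 0, 0],
    [3, 0.1, 0, 14.2, 0, 0, 0],
    [3, 0.1, 0, 14.2, 0, 0, 0],
    [3, 0.1, 0, 14.2, 0, 0, 0],
    [3, 0.1, 0, 14.2, 0, 0, 0],
    [3, 0.1, 0, 14.2, 0, 0, 0],
  ],
  force=30,
)

```text
t: 6.85
ee_pos: [0.4711, 0.2722, 0.0786]
eef_rot: [0.0, 0.932, 0.362, 0.001]
ft_force: [-0.7, -1.9, 6.5]
grip_width: 0.0397
grasp_force: 32.0
```

Run:
```python
from h import *
goto(((.4705,.2707,.2),.741),(vw(.06,0,.2),.011))
```

```text
t 6.85 pos [0.4711 0.2722 0.0786] yaw 0.7409 F [-0.7 -1.9  6.5] grip 0.039660300040565415 32.03033924102783
[ -0.12   0.08 -12.14] [ 0.001 -0.003 -0.   ]
[ -9.63  27.   -12.13] [ 0.    -0.003  0.73 ]
```

Gripping the 40 mm side, but the tips seem to touch the bench. I'll regrip 4 mm higher.

apply_moves(
  targets=[
    [5, 0, 0, 0, 0, 0, 0],
    [5, 0, 0, 0, 0, 0, 0],
    [5, 0, 0, 0, 0, 0, 0],
    [5, 0, 0, -0.2, 0, 0, 0],
    [5, 0, 0, -0.4, 0, 0, 0],
    [5, 0, 0, -0.4, 0, 0, 0],
    [3, 0, 0, -0.4, 0, 0, 0],
    [3, 0, 0, -0.4, 0, 0, 0],
    [3, 0, 0, -0.4, 0, 0, 0],
    [3, 0, 0, -0.4, 0, 0, 0],
    [3, 0, 0, -0.4, 0, 0, 0],
  ],
  force=30,
)

```text
t: 7.95
ee_pos: [0.4705, 0.2721, 0.0814]
eef_rot: [0.0, 0.932, 0.362, 0.0]
ft_force: [0.0, -0.6, 4.5]
grip_width: 0.0393
grasp_force: 31.4
```

Run:
```python
from h import *
goto(((.4705,.2707,.2),.741),(vw(.06,0,.2),.011))
```

```text
t 7.95 pos [0.4705 0.2721 0.0814] yaw 0.7408 F [ 0.  -0.6  4.5] grip 0.03932582875008245 31.446377635002136
[ -0.09   0.1  -11.86] [ 0. -0. -0.]
[ -9.6   27.03 -11.85] [ 0.    -0.001  0.73 ]
```

apply_moves(
  targets=[
    [3, 0, 0, -1, 0, 0, 0],
    [3, 0, 0, -4, 0, 0, 0],
    [3, 0, 0, -8, 0, 0, 0],
    [3, 0, 0, -12, 0, 0, 0],
    [3, -9.6, 27, -12, 0, 0, 0.73],
    [3, -9.6, 27, -12, 0, 0, 0.73],
    [3, -9.6, 27, -12, 0, 0, 0.73],
    [3, -9.6, 27, -12, 0, 0, 0.73],
    [3, -9.6, 27, -12, 0, 0, 0.73],
    [3, -9.6, 27, -12, 0, 0, 0.73],
    [3, -9.6, 27, -12, 0, 0, 0.73],
    [3, -9.6, 27, -12, 0, 0, 0.73],
  ],
)

```text
t: 9.15
ee_pos: [0.5814, 0.0073, 0.2009]
eef_rot: [-0.0, 1.0, 0.004, -0.001]
ft_force: [-0.7, 0.5, -2.1]
grip_width: 0.0399
grasp_force: 30.8
```

apply_moves(
  targets=[
    [3, 0, 0, 0, 0, 0, 0],
    [3, 0, 0, 0, 0, 0, 0],
  ],
)

```text
t: 9.35
ee_pos: [0.5812, 0.0093, 0.2013]
eef_rot: [-0.0, 1.0, 0.006, -0.0]
ft_force: [0.6, -0.7, -1.0]
grip_width: 0.039
grasp_force: 30.8
```

Run:
```python
from h import *
goto((vw(.06,0,.14),.011),(vw(.06,0,.1125),.011))
from plant import get_image
import cv2
d=get_image("scene");pickle.dump(d,open("scene2.pkl","wb"))
e=get_image("top");pickle.dump(e,open("top2.pkl","wb"))
o=np.zeros((500,800,3),np.uint8)
o[:,:400]=cv2.resize(cv2.convertScaleAbs(d["frame"][170:270,210:290,::-1],alpha=1.4),None,fx=5,fy=5,interpolation=cv2.INTER_CUBIC)
o[:,400:]=cv2.resize(cv2.convertScaleAbs(e["frame"][130:230,230:310,::-1],alpha=1.4),None,fx=5,fy=5,interpolation=cv2.INTER_CUBIC)
cv2.imwrite("pics/s3.png",o)
```

```text
t 9.35 pos [0.5812 0.0093 0.2013] yaw 0.0126 F [ 0.6 -0.7 -1. ] grip 0.039003959723222584 30.822084546089172
[0.08 0.15 6.13] [-0.     0.001  0.002]
[0.08 0.15 8.88] [-0.     0.001  0.002]
```

View pics/s3.png

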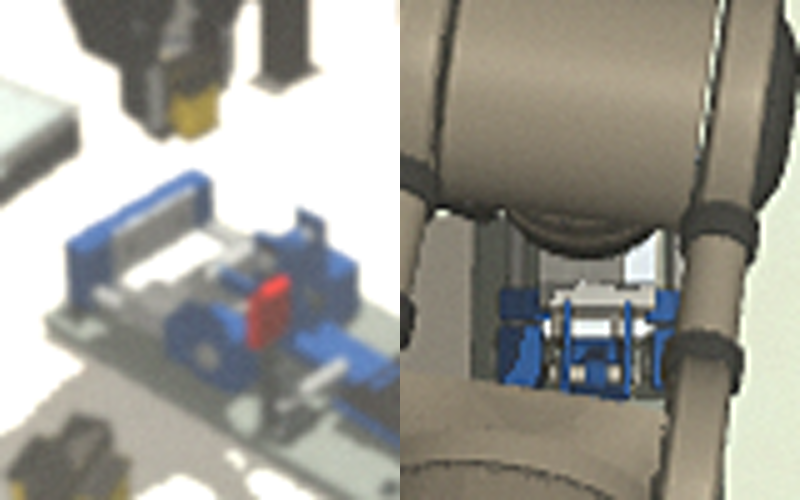

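Run:
```python
from h import *
S=load("scene2");p=np.array([.5812,.0093,.2013])
for z in(-.0814,-.0474):
  for x in(-.018,.018):
    for y in (.0095,-.0095,.02):
        print(x,y,z,((proj(S,p+[x,y,z])-[210,170]+.5)*5-.5).round(0))
```

```text
-0.018 0.0095 -0.0814 [[194. 144.]]
-0.018 -0.0095 -0.0814 [[222. 129.]]
-0.018 0.02 -0.0814 [[179. 152.]]
0.018 0.0095 -0.0814 [[144. 117.]]
0.018 -0.0095 -0.0814 [[171. 102.]]
0.018 0.02 -0.0814 [[128. 125.]]
-0.018 0.0095 -0.0474 [[192.  84.]]
-0.018 -0.0095 -0.0474 [[220.  69.]]
-0.018 0.02 -0.0474 [[176.  92.]]
0.018 0.0095 -0.0474 [[141.  58.]]
0.018 -0.0095 -0.0474 [[169.  43.]]
0.018 0.02 -0.0474 [[125.  66.]]
```

The held transformer matches the predicted position within about 2 mm. Lowering it between the jaws.

apply_moves(
  targets=[
    [3, 0.1, 0.15, 2, 0, 0, 0.002],
    [3, 0.1, 0.15, 4, 0, 0, 0.002],
    [3, 0.1, 0.15, 6, 0, 0, 0.002],
    [3, 0.1, 0.15, 7, 0, 0, 0.002],
    [3, 0.1, 0.15, 8, 0, 0, 0.002],
    [3, 0.1, 0.15, 8.5, 0, 0, 0.002],
    [3, 0.1, 0.15, 8.6, 0, 0, 0.002],
    [3, 0.1, 0.15, 8.6, 0, 0, 0.002],
    [3, 0.1, 0.15, 8.6, 0, 0, 0.002],
  ],
)

```text
t: 10.35
ee_pos: [0.5831, 0.0065, 0.1159]
eef_rot: [0.0, 1.0, 0.004, 0.001]
ft_force: [-0.5, -0.3, -1.3]
grip_width: 0.0394
grasp_force: 30.8
```

apply_moves(
  targets=[
    [3, 0, 0, 0.1, 0, 0, 0],
    [3, 0, 0, 0.2, 0, 0, 0],
    [3, 0, 0, 0.2, 0, 0, 0],
  ],
)

```text
t: 10.65
ee_pos: [0.5827, 0.0065, 0.1132]
eef_rot: [0.0, 1.0, 0.004, 0.0]
ft_force: [0.2, -0.6, -2.3]
grip_width: 0.0393
grasp_force: 30.8
```

apply_moves(
  targets=[
    [3, 0, -0.1, 0.1, 0, 0, 0],
    [3, 0, -0.1, 0.1, 0, 0, 0],
  ],
)

```text
t: 10.85
ee_pos: [0.5826, 0.0076, 0.1121]
eef_rot: [0.0, 1.0, 0.004, -0.0]
ft_force: [-0.9, -0.0, -1.0]
grip_width: 0.0392
grasp_force: 30.8
```

apply_moves(
  targets=[
    [3, 0, 0, 0.1, 0, 0, 0],
    [3, 0, 0, 0.1, 0, 0, 0],
  ],
)

```text
t: 11.05
ee_pos: [0.5828, 0.0075, 0.1114]
eef_rot: [0.0, 1.0, 0.004, 0.0]
ft_force: [-0.6, -0.2, 1.8]
grip_width: 0.0394
grasp_force: 31.2
```

Contact with the bed at TCP z = 0.1114, as predicted. Pressing a hair further, then releasing gently and lifting straight up.

apply_moves(
  targets=[
    [3, 0, 0, 0.05, 0, 0, 0],
    [4.2, 0, 0, 0.05, 0, 0, 0],
    [4.8, 0, 0, 0.05, 0, 0, 0],
    [5.5, 0, 0, 0.05, 0, 0, 0],
    [5.5, 0, 0, 0.05, 0, 0, 0],
    [5.5, 0, 0, 0, 0, 0, 0],
  ],
)

```text
t: 11.65
ee_pos: [0.5827, 0.0075, 0.111]
eef_rot: [0.0, 1.0, 0.004, -0.0]
ft_force: [0.3, 0.5, -1.0]
grip_width: 0.0555
grasp_force: 0.0
```

apply_moves(
  targets=[
    [5.5, 0, 0, -1, 0, 0, 0],
    [5.5, 0, 0, -3, 0, 0, 0],
    [5.5, 0, 0, -6, 0, 0, 0],
    [5.5, 0, 0, -10, 0, 0, 0],
    [0, -10, 0, -14, 0, 0, 0],
    [0, -15, 0, -14, 0, 0, 0],
    [0, -19, 0, -14, 0, 0, 0],
    [0, -19, 0, -14, 0, 0, 0],
    [0, -19, 0, -14, 0, 0, 0],
  ],
)

```text
t: 12.55
ee_pos: [0.3875, 0.0065, 0.252]
eef_rot: [-0.0, 1.0, 0.004, -0.001]
ft_force: [0.6, -0.7, -1.2]
grip_width: -0.0001
grasp_force: 0.0
```

Run:
```python
from h import *
from plant import get_image
import cv2
d=get_image("scene");pickle.dump(d,open("scene3.pkl","wb"))
e=get_image("top");pickle.dump(e,open("top3.pkl","wb"))
o=np.zeros((500,800,3),np.uint8)
o[:,:400]=cv2.resize(cv2.convertScaleAbs(d["frame"][180:280,210:290,::-1],alpha=1.4),None,fx=5,fy=5,interpolation=cv2.INTER_CUBIC)
o[:,400:]=cv2.resize(cv2.convertScaleAbs(e["frame"][140:240,230:310,::-1],alpha=1.4),None,fx=5,fy=5,interpolation=cv2.INTER_CUBIC)
cv2.imwrite("pics/s4.png",o)
goto((vw(-.09,.046,.2),.011))
```

```text
t 12.65 pos [0.3926 0.0058 0.2525] yaw 0.0085 F [ 1.6 -0.9  0.7] grip -0.00019084476000537576 0.0
[ 3.92 -4.61  5.26] [ 0.001 -0.003 -0.003]
```

View pics/s4.png

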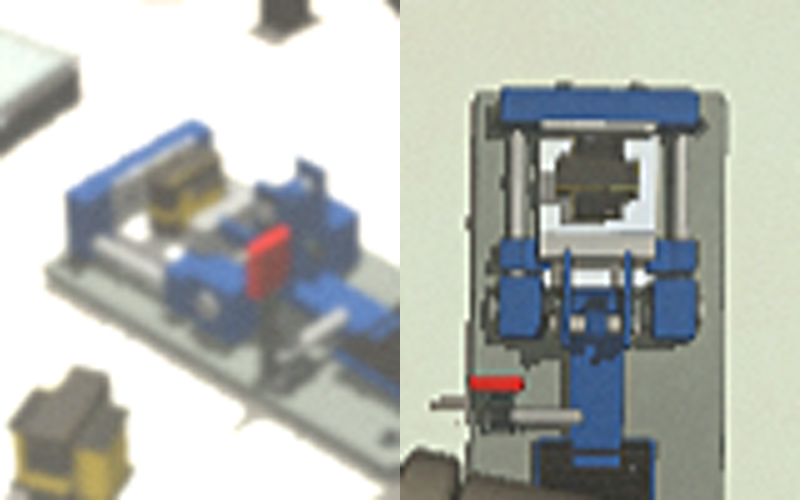

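The transformer stands square and centred on the bed, 50 mm jaws open, catch hooked; tab top at top-crop (497,384). Computing the tab push.

Run:
```python
from h import *
e,d=load("top3"),load("scene3")
q=ray(e,crop([(497,386)],(230-80,140),5)if 0 else crop([(97,386)],(230,140),5),.092)[0];print(q,(q[:2]-V[:2]))
print(ray(e,crop([(197,181)],(230,140),5),.064)[0], vw(.06,0,.064))
# tab front face edges in scene crop: bottom-left (248,300), right edge (290,225..270)
for z in(.062,.077,.092): print(z,((proj(d,[q[0],q[1],z])-[210,180]+.5)*5-.5).round())
X=q[0]
goto(((X-.05,.058,.2),1.582),((X-.05,.058,.145),1.582),((X+.02,.058,.145),1.582))
```

```text
[0.47874688 0.05162891 0.092     ] [-0.04325312  0.04442891]
[0.57838948 0.00870047 0.064     ] [0.58199637 0.00785999 0.064     ]
0.062 [[273. 290.]]
0.077 [[273. 264.]]
0.092 [[272. 238.]]
t 12.65 pos [0.3926 0.0058 0.2525] yaw 0.0085 F [ 1.6 -0.9  0.7] grip -0.00019084476000537576 0.0
[ 3.65 -5.19  5.26] [ 0.003 -0.002 -1.574]
[ 3.63 -5.2  10.76] [ 0.003 -0.002 -1.574]
[10.63 -5.14 10.78] [ 0.003 -0.002 -1.574]
```

apply_moves(
  targets=[
    [0, 3.2, -4.9, 3, 0, 0, -1.574],
    [0, 3.2, -4.9, 3, 0, 0, -1.574],
    [0, 3.2, -4.9, 3, 0, 0, -1.574],
    [0, 3.2, -4.9, 3, 0, 0, -1.574],
    [0, 3.2, -4.9, 3, 0, 0, -1.574],
    [0, 3.2, -4.9, 3, 0, 0, -1.574],
    [0, 3.2, -4.9, 3, 0, 0, -1.574],
    [0, 3.2, -4.9, 3, 0, 0, -1.574],
    [0, 3.2, -4.9, 3, 0, 0, -1.574],
    [0, 3.2, -4.9, 3, 0, 0, -1.574],
    [0, 3.2, -4.9, 3, 0, 0, -1.574],
    [0, 3.2, -4.9, 3, 0, 0, -1.574],
  ],
)

```text
t: 13.85
ee_pos: [0.4256, 0.0551, 0.2212]
eef_rot: [0.0, 0.703, 0.712, 0.0]
ft_force: [0.6, 1.0, 0.4]
grip_width: 0.0
grasp_force: 0.0
```

Run:
```python
from h import *
X=.479
goto(((X-.055,.055,.146),1.582),((X-.02,.055,.146),1.582),((X+.02,.055,.146),1.582))
```

```text
t 13.85 pos [0.4256 0.0551 0.2212] yaw 1.5834 F [0.6 1.  0.4] grip 2.1033420435768113e-05 0.0
[-0.01 -0.17  7.52] [0.001 0.    0.001]
[-0.06  3.33  7.53] [0.001 0.    0.001]
[-0.11  7.33  7.53] [0.001 0.    0.001]
```

apply_moves(
  targets=[
    [0, 0, 0, 4, 0, 0, 0],
    [0, 0, 0, 7, 0, 0, 0],
    [0, 0, 0, 7.5, 0, 0, 0],
    [0, 0, 2, 7.5, 0, 0, 0],
    [0, 0, 3, 7.5, 0, 0, 0],
    [0, 0, 3.8, 7.5, 0, 0, 0],
    [0, 0, 4.4, 7.5, 0, 0, 0],
    [0, 0, 5, 7.5, 0, 0, 0],
    [0, 0, 5, 7.5, 0, 0, 0],
  ],
)

```text
t: 14.75
ee_pos: [0.4748, 0.0557, 0.1463]
eef_rot: [0.0, 0.703, 0.711, 0.0]
ft_force: [-0.6, -0.6, -0.4]
grip_width: 0.0
grasp_force: 0.2
```

apply_moves(
  targets=[
    [0, 0, 0.4, 0, 0, 0, 0],
    [0, 0, 0.8, 0, 0, 0, 0],
    [0, 0, 0.8, 0, 0, 0, 0],
  ],
)

```text
t: 15.05
ee_pos: [0.4835, 0.0557, 0.1466]
eef_rot: [0.001, 0.703, 0.711, 0.001]
ft_force: [-0.3, -0.1, -0.2]
grip_width: 0.0003
grasp_force: 0.0
```

apply_moves(
  targets=[
    [0, 0, 0.4, 0, 0, 0, 0],
    [0, 0, 0.8, 0, 0, 0, 0],
    [0, 0, 0.8, 0, 0, 0, 0],
  ],
)

```text
t: 15.35
ee_pos: [0.491, 0.0559, 0.1463]
eef_rot: [0.0, 0.703, 0.711, 0.0]
ft_force: [-0.4, 0.1, 1.1]
grip_width: -0.0001
grasp_force: 0.3
```

apply_moves(
  targets=[
    [0, 0, 0.4, 0, 0, 0, 0],
    [0, 0, 0.8, 0, 0, 0, 0],
    [0, 0, 0.8, 0, 0, 0, 0],
  ],
)

```text
t: 15.65
ee_pos: [0.4989, 0.056, 0.1462]
eef_rot: [0.0, 0.703, 0.711, 0.0]
ft_force: [-0.9, -0.6, 0.4]
grip_width: -0.0001
grasp_force: 0.3
```

Run:
```python
from h import *
from plant import get_image
import cv2
d=get_image("scene");e=get_image("top")
o=np.zeros((500,800,3),np.uint8)
o[:,:400]=cv2.resize(cv2.convertScaleAbs(d["frame"][180:280,210:290,::-1],alpha=1.4),None,fx=5,fy=5,interpolation=cv2.INTER_CUBIC)
o[:,400:]=cv2.resize(cv2.convertScaleAbs(e["frame"][140:240,230:310,::-1],alpha=1.4),None,fx=5,fy=5,interpolation=cv2.INTER_CUBIC)
cv2.imwrite("pics/s5.png",o)
goto()
```

```text
t 15.75 pos [0.4985 0.056  0.1462] yaw 1.5828 F [-0.2 -0.1  1.5] grip 0.0001978335798288897 0.31461682343433495
```

View pics/s5.png

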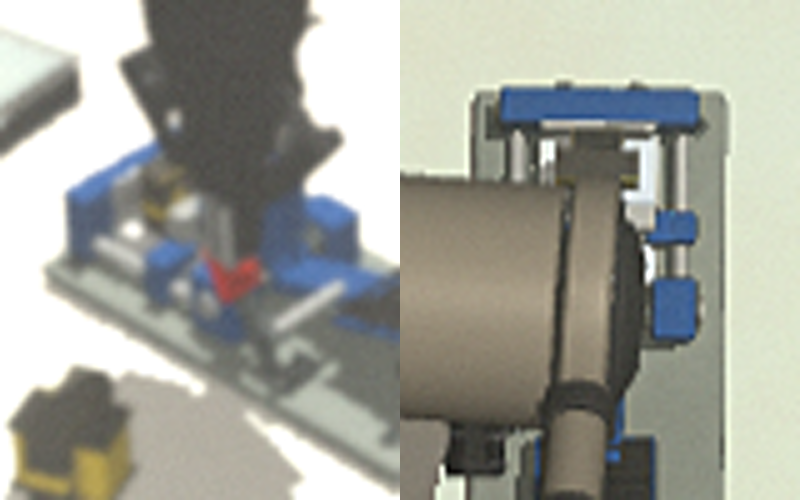

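The moving jaw has advanced (its block went from row 255 to 228) and the treadle has risen, so the catch has released. Backing off the way I came.

apply_moves(
  targets=[
    [0, 0, -1, 0, 0, 0, 0],
    [0, 0, -3, 0, 0, 0, 0],
    [0, 0, -5, 0, 0, 0, 0],
    [0, 0, -7.5, -1, 0, 0, 0],
    [0, 0, -8, -5, 0, 0, 0],
    [0, 4, -10, -9, 0, 0, 0],
    [0, 8, -10, -12, 0, 0, 0],
    [0, 12, -10, -12, 0, 0, 0],
    [0, 12, -10, -12, 0, 0, 0],
  ],
)

```text
t: 16.65
ee_pos: [0.3963, 0.1791, 0.2679]
eef_rot: [0.001, 0.701, 0.713, 0.002]
ft_force: [0.4, 0.1, 0.3]
grip_width: -0.0001
grasp_force: 0.0
```

Run:
```python
from h import *
from plant import get_image
import cv2
d=get_image("scene");e=get_image("top");pickle.dump(d,open("scene4.pkl","wb"));pickle.dump(e,open("top4.pkl","wb"))
o=np.zeros((600,800,3),np.uint8)
o[:,:400]=cv2.resize(cv2.convertScaleAbs(d["frame"][180:300,210:290,::-1],alpha=1.4),None,fx=5,fy=5,interpolation=cv2.INTER_CUBIC)
o[:,400:]=cv2.resize(cv2.convertScaleAbs(e["frame"][140:260,230:310,::-1],alpha=1.4),None,fx=5,fy=5,interpolation=cv2.INTER_CUBIC)
cv2.imwrite("pics/s6.png",o)
goto()
```

```text
t 16.75 pos [0.3961 0.1755 0.2662] yaw 1.5859 F [ 0.2 -0.1  0.4] grip 5.0908530670859255e-06 0.0
```

View pics/s6.png

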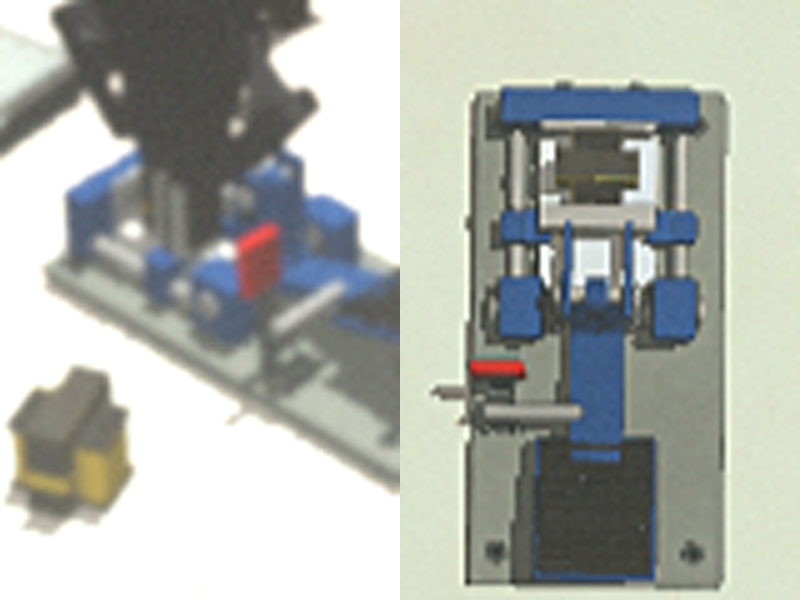

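The transformer is clamped: the jaw gap is about 36 mm in the top view, and the treadle has risen to rest. The robot is clear of everything, so I'm handing in.

```bash
python3 -c "
from plant import r
print(r.finish_job())"
```

```text
the job is handed in; nothing more can be done
None
```

The smallest transformer is clamped square and centred in the vise, closed over its 36 mm width. The catch was released by its tab, and the job was handed in at about 17 s with the robot clear; I did not check the bystanders in a final picture, but no move went near them.

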